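# Lock the outlet ring and hold the detergent tank's lid open for refilling

### The arm

A 6-joint arm with a two-finger parallel gripper is mounted at the origin on the work surface. World frame = base frame: x ahead of the robot, y to its left, z up, the work surface at z = 0. Lengths are in m, angles in rad, forces in N, time in s.
With the tool pointing down it reaches from about 0.25 to 0.775 m from the base axis. Payload 4 kg.
Tool frame: the origin (TCP) lies between the finger pads, 19 mm behind the fingertips; this is the grasp point; z points along the fingers, y is the line along which they close (so a half turn about z gives the same grasp; the last joint's range is limited). The gripper opens to 94 mm and grips with 3 to 60 N. Pads are 16 mm wide; open, the fingers measure 119 mm over their backs; the gripper's body (75 mm by 177 mm) begins 78 mm behind the grasp point.
Start: joints at [-0.103, 0.087, 1.371, -0, 1.684, -0.103], TCP at [0.55, -0, 0.224] pointing down, gripper open.
Joint ranges: [-3.1, 3.1], [-0.76, 2.03], [0.27, 2.55], [-1.08, 4.22], [0.17, 2.65], [-2.57, 2.57]. Speed limits (rad/s): [2.79, 2.79, 3.14, 3.14, 3.14, 3.14].

### API

Orientations are given as a unit quaternion [x, y, z, w].
In Python, from station import r gives the robot as it stands.
- The arm moves only by the shell command python3 -m handwheel 'ROWS'. ROWS is text: rows parted by semicolons, each of 7 numbers parted by spaces: the opening, from -1 (shut) to 1 (fully open), then the shift along the world's x, y, z in mm, then the turn, a rotation vector about the world's x, y, z in degrees. A call has 1 to 20 rows; each row is the pose to reach, as a shift and turn from the pose commanded when the call began; what a row does not reach only later rows make up. A row lasts 1/12 s, in which the tool goes at most 41.7 mm and 7.16 degrees, less where a joint would pass 70% of its speed; a pose out of reach is approached as far as the arm can. A call with a gripper value outside its range is refused whole. The fingers move at their own pace and stop on an object; the grip force is fixed at half the most. Time passes only in rows, so rows that repeat a pose let the fingers close. It gives the time, the measured TCP pose, the force, the opening and the grip force at its end, in the units of the state.
- r.get_obs(): the state, without advancing time (a new reading comes with each control period).
- r.snapshot(name): name is "scene" or "side" or "wrist"; returns a dict with "img" (480x640x3 uint8, blue, green, red), "K" (3x3 intrinsics, pixels), "T" (4x4, takes a point from camera to world coordinates). Camera axes: x right, y down, z forward; pixel columns grow to the right and rows downward; lengths in m; the calibration is good to about 2 mm. The wrist camera is an equidistant fisheye: a pixel r from the principal point sees the ray r / f radians off the axis. A picture is of the moment at which its call begins. There is no depth.
- r.close_job(): hands the job in; it is judged then, once.
The state is a dict: "time_s": time; "joint_pos": joint angles; "joint_velocities": joint speeds; "joint_torque": joint torques, N m; "eef_pos": TCP position; "tool_rot": TCP orientation; "contact_force": force on the tool from outside, world axes, zero at the start; "moment": the same for the moment, N m; "width": finger opening in m; "gripper_force": force on a finger pad.
Only numpy, scipy, OpenCV 4.12 (cv2) and the standard library are available. Lean on these libraries where they do the work, as an engineer would, in place of code of your own. Each camera call takes 0.05 s, during which the arm holds its last target. There are 200 camera calls.

### The job

The laundry's detergent tank is about to be refilled. First, with the lid still shut, turn the lock ring on its outlet clockwise until the ring's pointer ear is in line with the long raised ridge (the locked mark); then lift the lid by its bar and hold it open at 50 degrees from shut for the person who will pour. The lid falls shut if let go: finish while the gripper is still holding it by the bar, and leave the jug, the dosing cup and the small bottle where they stand.

Things in the scene. Friction and masses are not known exactly. Their poses are not given: they have to be found in the camera images.
- tank: Fixed white plastic tank: open-topped box 190 (x) x 240 (y) x 120 mm high under a dark lid. Origin under the box's centre, on the work surface; -x is its front (lid bar side), z up. An outlet housing (160 x 150 mm, flat top 80 mm high) adjoins its -y side, centred at x -20, y -195 mm; the lock ring stands on it and a hose leaves its rear.
- lock_ring (a joint): Angle (rad) of the lock ring about its vertical axis; grows as it turns clockwise seen from above; stops at 0 and 1.75. The ear points exactly at the locked mark at 1.40. It starts 0.95 to 1.4 short of it. Turning it takes about 0.1 N m and it stays where it is left.
- ring_top (a point): Centre of the top of the grey ribbed lock ring, on its axis, 124 mm above the work surface. The ring is a cylinder 44 mm across, 38 mm high, to be gripped across its diameter from above in any direction; it cannot be lifted off. A white plug end, 22 mm across, stands 4 mm proud in its middle. Its axis is 75 mm from the tank's side wall.
- ring_ear (a point): Tip of the ring's only pointer ear, 35 mm from the ring's axis; the ear is 10 mm wide and 8 mm high, at the foot of the ring (its upper side 30 mm below the ring's top).
- locked_mark (a point): Middle of the long raised ridge (26 x 6 mm, 4 mm high) on top of the housing, 51 mm from the ring's axis towards the tank's front (-x of the tank). The other mark, a small round pip, is the open position.
- lid_angle (a joint): Opening angle of the lid (rad): 0 shut, grows as its front edge rises; 50 degrees is 0.873; stops at 1.9. Nothing keeps the lid open: it falls shut from any angle below about 1.5.
- lid_hinge (a point): Middle of the lid's hinge axis, at the tank's rear (+x) upper edge, 95 mm behind the tank's centre and 124 mm above the work surface; the axis lies along the tank's y.
- lid: Dark flat lid, 195 x 240 x 8 mm, 0.25 to 0.45 kg, with a bar handle; origin on the hinge axis, x along the lid towards the rear (the lid reaches to x = -195 mm), y along the hinge.
- lid_bar (a point): Centre of the lid's round grip bar: 14 mm thick, 110 mm long, parallel to the hinge, 240 mm from the hinge axis in the plane of the lid, 45 mm ahead of the lid's front edge on two thin arms 50 mm either side of its middle. Shut, it is 124 mm above the work surface, free all round, with 43 mm between it and the tank's front. It can turn between the fingers.
- jug: Loose blue refill jug with a black cap, 124 mm across, 250 mm high, origin under its centre; stands left of the tank. Leave alone.
- dosing_cup: Loose white cup, 64 mm across, 65 mm high, origin under its centre; front left of the tank. Leave alone.
- small_bottle: Loose small white bottle, 56 mm across, 150 mm high, origin under its centre; right of the outlet housing. Leave alone.

How it is judged:
By the outcome, as a careful person would: the job done as asked, in the order asked, and still so for the second after the job is handed in, while the arm keeps its last pose, push and grip.
It also fails if it takes over 53 s, if anything falls off the work surface, if the arm or the gripper's body presses on something with over 40 N, if the wrist force passes 120 N, or if a joint passes its speed limit or range.

## Working session

There is one attempt and no reset: what is moved stays moved. The work goes in short steps, Python scripts to look and compute and a shell command to move; the robot and the scene stay as the last step left them, time stands still between calls to the robot, and variables do not carry over. Pictures are saved under pics/ and viewed, at most 10 in all, crops included, and the job is handed in when it is done.

```bash
mkdir -p pics; ls
python3 - <<'E'
from station import r
import cv2
for n in("scene","side","wrist"):
    s=r.snapshot(n); cv2.imwrite(f"pics/{n}0.png",s["img"]); print(n,s["K"].round(1).tolist(),s["T"].round(4).tolist())
print(r.get_obs())
E
```

```text
pics
scene [[600.2, 0.0, 311.1], [0.0, 600.2, 239.8], [0.0, 0.0, 1.0]] [[-0.8067, 0.4627, -0.3678, 1.0069], [0.5908, 0.6465, -0.4827, 0.5677], [0.0145, -0.6066, -0.7949, 0.967], [0.0, 0.0, 0.0, 1.0]]
side [[562.0, 0.0, 332.1], [0.0, 562.0, 238.9], [0.0, 0.0, 1.0]] [[-0.9965, -0.0553, 0.0624, 0.5287], [-0.0828, 0.5655, -0.8206, 0.9941], [0.0101, -0.8229, -0.5681, 0.7647], [0.0, 0.0, 0.0, 1.0]]
wrist [[371.6, 0.0, 313.3], [0.0, 371.6, 246.6], [0.0, 0.0, 1.0]] [[1.0, 0.0019, -0.0029, 0.5501], [0.0011, -0.9647, -0.2634, 0.0771], [-0.0033, 0.2634, -0.9647, 0.3834], [0.0, 0.0, 0.0, 1.0]]
{'time_s': 0.15, 'joint_pos': array([-1.03095809e-01,  8.78090891e-02,  1.37189934e+00,  4.46019832e-06,
        1.68355668e+00, -1.03108980e-01]), 'joint_velocities': array([ 0.00120317, -0.00055731, -0.00401617, -0.00068682, -0.00024346,
        0.00040691]), 'joint_torque': array([ 1.24418581e-03, -3.40636396e+01, -3.02795255e+01,  7.18983379e-02,
        3.04441026e-02, -1.11468453e-04]), 'eef_pos': array([5.49625717e-01, 3.78886339e-05, 2.23363898e-01]), 'tool_rot': array([ 7.07101701e-01,  7.07111367e-01, -5.25585033e-04, -6.50415836e-04]), 'contact_force': array([-1.01405376, -0.42563026, -0.12047574]), 'moment': array([ 0.01700701,  0.00842197, -0.05446798]), 'gripper_force': 0.0, 'width': 0.0940512054472299}
```

View pics/scene0.png

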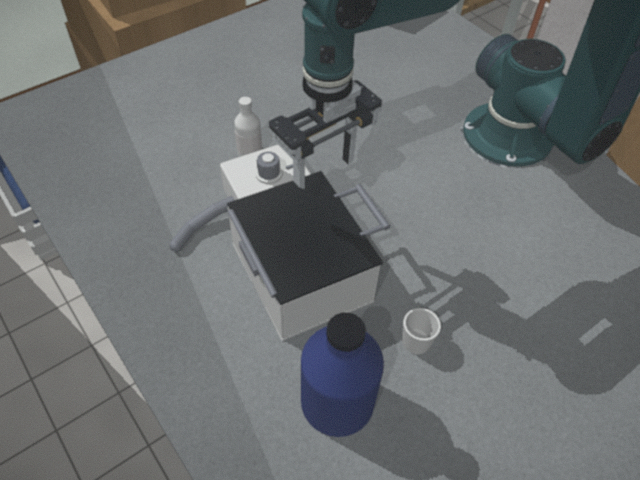

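View pics/wrist0.png

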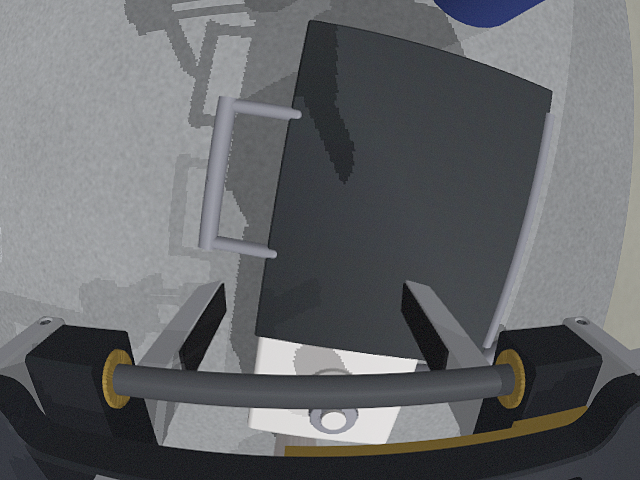

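View pics/side0.png

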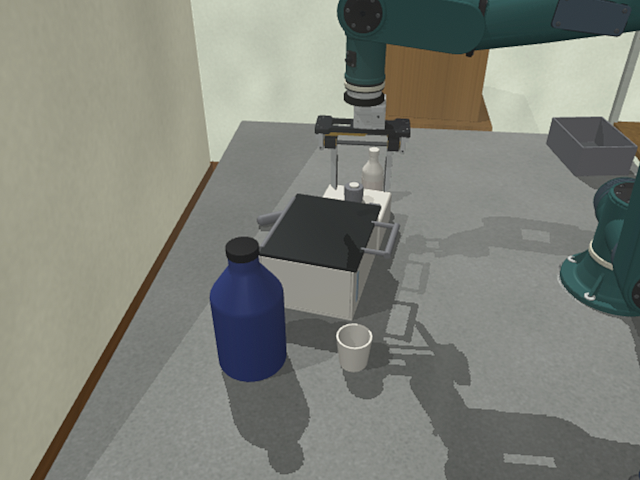

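The wrist view shows the bar running from (228,98) to (206,247), lid corners at (311,20), (552,92) and (256,335), and the plug near (334,420). In the scene view the ring top is near (268,158). In the side view it is near (354,187).

```bash
cat > h.py <<'E'
from station import r
import cv2, numpy as np
def ray(s,px,fish):
    K=s["K"]; p=np.array(px,float); d=(p-K[:2,2])/K[0,0]
    if fish:
        a=np.hypot(*d); v=np.array([*(d/a*np.sin(a)),np.cos(a)])
    else: v=np.array([*d,1])
    return s["T"][:3,3], s["T"][:3,:3]@v
def onz(s,px,z,fish=False):
    o,v=ray(s,px,fish); return (o+v*(z-o[2])/v[2]).round(4)
def proj(s,P,fish=False):
    c=np.linalg.inv(s["T"])@np.append(P,1); c=c[:3]
    d=c[:2]/c[2]
    if fish: t=np.hypot(*c[:2]); d=c[:2]/t*np.arctan2(t,c[2])
    return (d*s["K"][0,0]+s["K"][:2,2]).round(1)
E
python3 - <<'E'
from h import *
w=r.snapshot("wrist");s=r.snapshot("scene");d=r.snapshot("side")
for p in [(228,98),(206,247)]: print("bar",onz(w,p,.124,True))
for p in [(311,20),(552,92),(256,335)]: print("lid",onz(w,p,.128,True))
print("scene lid",[onz(s,p,.128) for p in[(380,262),(278,303),(228,204),(320,175)]])
print("scene bar",[onz(s,p,.124) for p in[(363,187),(386,227)]])
print("ring",onz(w,(334,420),.128,True),onz(s,(268,157),.128),onz(d,(354,186),.128))
c=s["img"][120:220,200:340]; cv2.imwrite("pics/c1.png",np.hstack([cv2.resize(c,None,fx=4,fy=4,interpolation=2)]))
E
```

```text
bar [0.4898 0.1137 0.124 ]
bar [0.4694 0.0058 0.124 ]
lid [0.5477 0.1684 0.128 ]
lid [0.7358 0.1329 0.128 ]
lid [ 0.5045 -0.0647  0.128 ]
scene lid [array([0.5509, 0.1655, 0.128 ]), array([0.7388, 0.1312, 0.128 ]), array([ 0.694 , -0.0975,  0.128 ]), array([ 0.5124, -0.058 ,  0.128 ])]
scene bar [array([0.4622, 0.0114, 0.124 ]), array([0.49  , 0.1109, 0.124 ])]
ring [ 0.5681 -0.1531  0.128 ] [ 0.5667 -0.156   0.128 ] [ 0.5661 -0.1452  0.128 ]
```

View pics/c1.png

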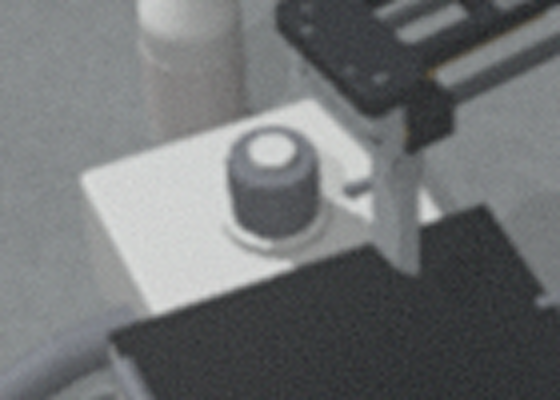

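The crop shows the plug at scene (268,158) and a dark stub, either ear or ridge, near (289,167), partly hidden by a finger. I'll move over the ring for a clear wrist view.

```bash
python3 -m handwheel '1 0 -35 10 0 0 0; 1 6 -70 20 0 0 0; 1 12 -105 30 0 0 0; 1 18 -140 40 0 0 0; 1 18 -175 50 0 0 0; 1 18 -205 50 0 0 0; 1 18 -205 50 0 0 0;1 18 -205 50 0 0 0'
python3 - <<'E'
from h import *
s=r.snapshot("wrist");cv2.imwrite("pics/w2.png",s["img"])
print(proj(s,np.array([.568,-.154,.128]),True))
E
```

```text
time_s: 0.97
eef_pos: [0.5678, -0.2064, 0.2737]
tool_rot: [0.708, 0.706, 0.0, -0.001]
contact_force: [-0.0, 0.1, 0.1]
width: 0.0941
gripper_force: 0.0
[313.7 177.6]
```

View pics/w2.png

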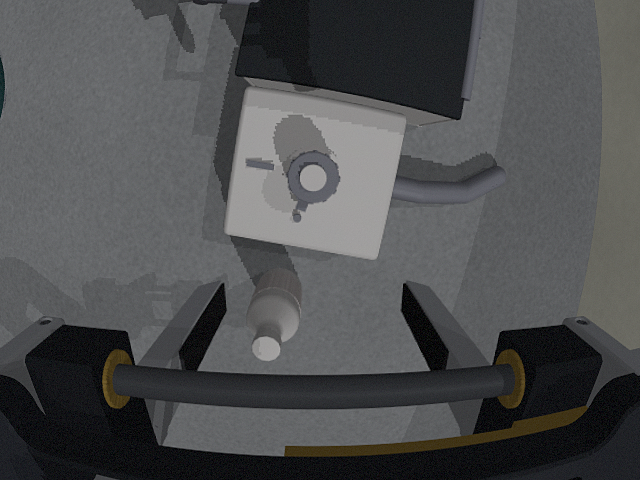

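The ridge is at about (259,163), the plug at (313,178), and the ear points down-left near (301,207), next to the pip at (296,216). I'll zoom in and measure.

Run:
```python
from h import *
s=r.snapshot("wrist");cv2.imwrite("pics/w3.png",cv2.resize(s["img"][140:240,230:350],None,fx=6,fy=6,interpolation=2)[:600])
print("plug",onz(s,(313.5,178),.128,True))
```

```text
plug [ 0.5678 -0.1529  0.128 ]
```

View pics/w3.png

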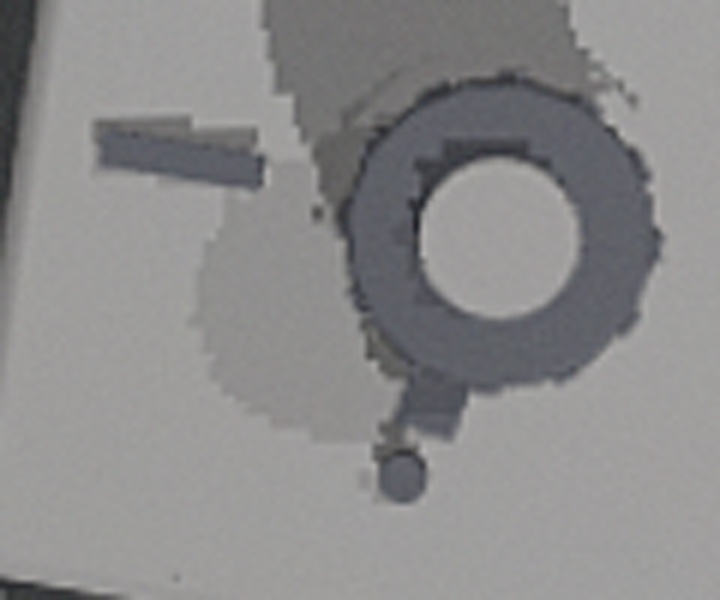

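In the crop the plug centre is (313.3,179.7), the ear tip's middle (302.2,212.3), the ridge centre (260,166.8) with ends (246.3,165) and (274,168.5), and the pip (297,219).

Run:
```python
from h import *
s=r.snapshot("wrist")
c=onz(s,(313.3,179.7),.128,True)
e=onz(s,(302.2,212.3),.094,True);m=onz(s,(260,166.8),.084,True);p=onz(s,(297,219),.084,True)
m1=onz(s,(246.3,165),.084,True);m2=onz(s,(274,168.5),.084,True)
a=lambda v:np.degrees(np.arctan2(v[1],v[0]))%360
print(c,e,m,p)
for n,q in(("ear",e),("mark",m),("pip",p)): print(n,a((q-c)[:2]),np.hypot(*(q-c)[:2]))
print("ridge dir",a((m1-m2)[:2]))
```

```text
[ 0.5677 -0.1535  0.128 ] [ 0.5574 -0.1868  0.094 ] [ 0.5174 -0.1446  0.084 ] [ 0.552  -0.1951  0.084 ]
ear 252.8126749193367 0.03485656322703085
mark 169.9660298263277 0.051081307735804896
pip 249.32330051388072 0.04446403040661066
ridge dir 171.62788945670752
```

The ear is about 80° counter-clockwise of the mark. I'll descend onto the ring at TCP z = 0.116 and grip.

```bash
python3 -m handwheel '1 0 26 -20 0 0 0;1 0 52 -45 0 0 0;1 0 52 -80 0 0 0;1 0 52 -115 0 0 0;1 0 52 -140 0 0 0;1 0 52 -158 0 0 0;1 0 52 -158 0 0 0;-0.6 0 52 -158 0 0 0;-0.6 0 52 -158 0 0 0;-1 0 52 -158 0 0 0;-1 0 52 -158 0 0 0;-1 0 52 -158 0 0 0;-1 0 52 -158 0 0 0;-1 0 52 -158 0 0 0'
```

```text
time_s: 2.28
eef_pos: [0.5682, -0.1532, 0.1168]
tool_rot: [0.707, 0.707, 0.0, 0.0]
contact_force: [-0.5, -1.0, 0.6]
width: 0.0507
gripper_force: 0.0
```

```bash
python3 -m handwheel '-1 0 0 0 0 0 0;-1 0 0 0 0 0 0;-1 0 0 0 0 0 0;-1 0 0 0 0 0 0;-1 0 0 0 0 0 0;-1 0 0 0 0 0 0'
python3 -m handwheel '-1 0 0 0 0 0 -5;-1 0 0 0 0 0 -10;-1 0 0 0 0 0 -15;-1 0 0 0 0 0 -20;-1 0 0 0 0 0 -25;-1 0 0 0 0 0 -30;-1 0 0 0 0 0 -35;-1 0 0 0 0 0 -40;-1 0 0 0 0 0 -45;-1 0 0 0 0 0 -50;-1 0 0 0 0 0 -55;-1 0 0 0 0 0 -60;-1 0 0 0 0 0 -65;-1 0 0 0 0 0 -70;-1 0 0 0 0 0 -75;-1 0 0 0 0 0 -79;-1 0 0 0 0 0 -79;-1 0 0 0 0 0 -79'
python3 - <<'E'
from h import *
for n in("scene","side","wrist"): cv2.imwrite(f"pics/t_{n}.png",r.snapshot(n)["img"])
E
```

```text
time_s: 2.78
eef_pos: [0.5674, -0.1532, 0.1165]
tool_rot: [0.707, 0.707, -0.0, -0.0]
contact_force: [-5.7, -0.1, 3.7]
width: 0.0436
gripper_force: 30.0
time_s: 4.28
eef_pos: [0.5688, -0.1543, 0.1166]
tool_rot: [0.995, 0.096, 0.001, 0.001]
contact_force: [-0.3, -4.8, 1.3]
width: 0.043
gripper_force: 30.0
```

```bash
python3 -m handwheel '0.5 0 0 0 0 0 0;0.5 0 0 0 0 0 0;0.5 0 0 0 0 0 0;0.5 0 0 0 0 0 0;0.5 0 0 0 0 0 0;0.5 0 0 0 0 0 0;0.5 0 0 30 0 0 0;0.5 0 0 65 0 0 0;0.5 -15 0 100 0 0 0;0.5 -35 0 130 0 0 0;0.5 -60 0 158 0 0 0;0.5 -60 0 158 0 0 0;0.5 -60 0 158 0 0 0'
python3 - <<'E'
from h import *
s=r.snapshot("wrist");q=proj(s,np.array([.5677,-.1535,.128]),True);print(q)
x,y=(q-50).astype(int);x=max(x,0);y=max(y,0);print(x,y)
cv2.imwrite("pics/w4.png",cv2.resize(s["img"][y:y+100,x:x+100],None,fx=6,fy=6,interpolation=2))
E
```

```text
time_s: 5.52
eef_pos: [0.5084, -0.1532, 0.2775]
tool_rot: [0.995, 0.096, 0.003, 0.001]
contact_force: [0.2, -0.3, -0.3]
width: 0.0707
gripper_force: 0.0
[327.1 170.6]
277 120
```

View pics/w4.png

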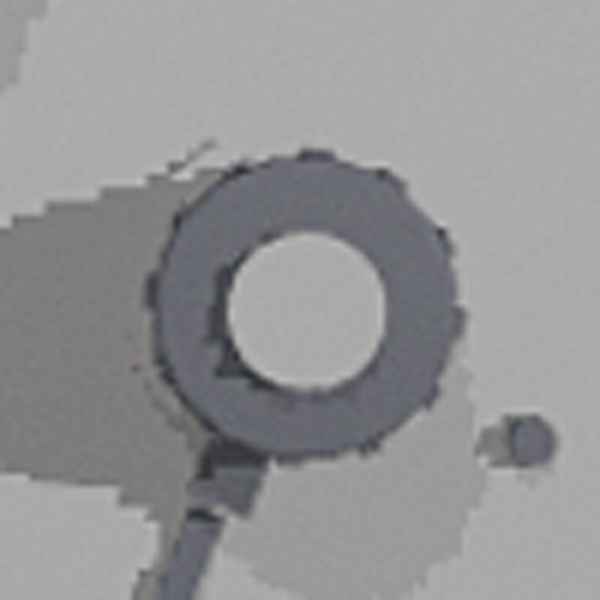

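The ear now sits at the near end of the ridge: ear tip middle about (219,507) in the crop, ridge end about (205,520). I'll compute the angles with heights taken into account.

Run:
```python
from h import *
s=r.snapshot("wrist")
g=s["img"]
cv2.imwrite("pics/w5.png",cv2.resize(g[185:245,275:335],None,fx=10,fy=10,interpolation=cv2.INTER_NEAREST))
f=lambda p,z:onz(s,(277+p[0]/6,120+p[1]/6),z,True)
c=f((307,311),.128)
a=lambda v:np.degrees(np.arctan2(v[1],v[0]))%360
for n,p,z in(("ear",(219,507),.094),("ridge end",(205,519),.084),("pip",(531,440),.084)):
    q=f(p,z);print(n,q,a((q-c)[:2]),np.hypot(*(q-c)[:2]))
print(c, "expected ear px",proj(s,np.array([*(c[:2]+.035*np.array([-.983,.186])),.094]),True))
```

```text
ear [ 0.5318 -0.1483  0.094 ] 170.8901793234218 0.03473816345174281
ridge end [ 0.5279 -0.1467  0.084 ] 169.470930861036 0.03885421470059588
pip [ 0.5507 -0.1952  0.084 ] 249.59577154094447 0.04417148401401071
[ 0.5661 -0.1538  0.128 ] expected ear px [312.5 204.4]
```

View pics/w5.png

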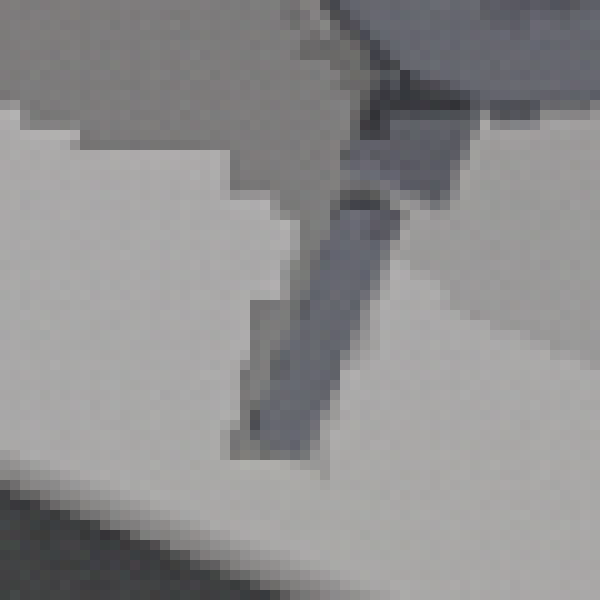

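```bash
cat > ear.py <<'E'
from h import *
s=r.snapshot("wrist"); g=s["img"].astype(float)
q=proj(s,np.array([.5677,-.1535,.128]),True)
yy,xx=np.mgrid[int(q[1])-60:int(q[1])+60,int(q[0])-60:int(q[0])+60]
P=g[yy,xx]; sat=(P[...,0]-P[...,2])/P.sum(-1); V=P.mean(-1)
W=lambda m,z:np.array([onz(s,p,z,True)[:2] for p in zip(xx[m],yy[m])])
blue=(sat>.035)
white=((V>130)&~blue).astype(np.uint8)
n,l,st,ce=cv2.connectedComponentsWithStats(white)
k=l[int(q[1])-yy[0,0],int(q[0])-xx[0,0]]
if k==0: k=1+np.argmin([np.hypot(*(c-60)) for c in ce[1:]])
c=W(l==k,.128); print("plug n",len(c),np.sqrt(len(c)/np.pi)); c=c.mean(0); print(c)
def ang(z,r0,r1):
    w=W(blue,z)-c; R=np.hypot(*w.T); w=w[(R>r0)&(R<r1)]; a=np.degrees(np.arctan2(*w.T[::-1]))%360
    for lo,hi in((150,195),(225,275)):
        m=a[(a>lo)&(a<hi)]; print(z,(r0,r1),len(m),m.mean() if len(m) else 0,m.min() if len(m) else 0,m.max() if len(m) else 0)
ang(.094,.029,.033); ang(.094,.03,.0345); ang(.084,.041,.062); ang(.084,.045,.060)
E
python3 ear.py
```

```text
plug n 572 13.493452297211721
[ 0.56731416 -0.15418182]
0.094 (0.029, 0.033) 6 171.6219460796053 162.84157878976868 177.85913411795056
0.094 (0.029, 0.033) 0 0 0 0
0.094 (0.03, 0.0345) 12 171.02383558644354 162.84157878976868 177.85913411795056
0.094 (0.03, 0.0345) 0 0 0 0
0.084 (0.041, 0.062) 24 169.2886893486286 166.35743034866587 171.8774488938378
0.084 (0.041, 0.062) 11 248.95082172724068 245.71143409354426 252.22186955029224
0.084 (0.045, 0.06) 8 169.68733867837256 166.78492119493828 171.82058108795053
0.084 (0.045, 0.06) 2 249.69032246395972 247.1587753776272 252.22186955029224
```

```bash
sed -i 's/s=r.snapshot("wrist"); g=.*/S=[r.snapshot("wrist") for _ in range(8)]; s=S[0]; g=np.mean([t["img"].astype(float) for t in S],0)/; s/sat>.035/sat>.025/' ear.py; python3 ear.py
```

```text
plug n 569 13.458020851469092
[ 0.56726591 -0.1541065 ]
0.094 (0.029, 0.033) 40 170.07281396843 162.53113144653628 177.8976242547373
0.094 (0.029, 0.033) 0 0 0 0
0.094 (0.03, 0.0345) 47 170.38324077704314 162.58281690249885 177.8976242547373
0.094 (0.03, 0.0345) 0 0 0 0
0.084 (0.041, 0.062) 115 169.39233762163548 165.7082833454801 172.77435871029112
0.084 (0.041, 0.062) 44 249.4036734237101 245.23442397232776 253.67426986011185
0.084 (0.045, 0.06) 80 169.39018929073328 166.184816121993 172.0894544450367
0.084 (0.045, 0.06) 18 249.27738429658686 245.76787645264326 252.63943519309873
```

The ear reads 170.2° against the ridge at 169.4°, so it is locked to within 1°. Next, the bar at about (0.481, 0.0605, 0.124), with the tool turned +68°.

```bash
python3 -m handwheel '0 -3 21 0 0 0 7;-0.15 -6 42 0 0 0 14;-0.15 -9 63 0 0 0 21;-0.15 -12 84 0 0 0 28;-0.15 -15 105 0 0 0 35;-0.15 -18 126 0 0 0 42;-0.15 -21 147 0 0 0 49;-0.15 -24 168 0 0 0 56;-0.15 -27 190 -15 0 0 63;-0.15 -27 214 -40 0 0 68;-0.15 -27 214 -70 0 0 68;-0.15 -27 214 -95 0 0 68;-0.15 -27 214 -95 0 0 68;-0.15 -27 214 -95 0 0 68'
python3 - <<'E'
from h import *
s=r.snapshot("wrist");cv2.imwrite("pics/w6.png",s["img"][100:480]);print(proj(s,np.array([.481,.0605,.124]),True))
E
```

```text
time_s: 7.23
eef_pos: [0.4801, 0.0611, 0.1782]
tool_rot: [0.772, 0.636, -0.001, -0.001]
contact_force: [-1.2, -0.9, 0.4]
width: 0.0399
gripper_force: 0.0
[315.2 276.4]
```

View pics/w6.png

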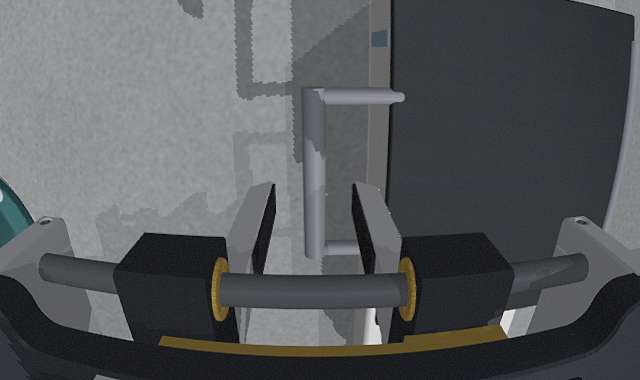

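The bar runs from column 314, row 90 to row 258 in the crop, and it is centred between the fingers and parallel to the pads. Descend and grip.

```bash
python3 -m handwheel '-0.15 0 0 -25 0 0 0;-0.15 0 0 -45 0 0 0;-0.15 0 0 -55 0 0 0;-0.15 0 0 -55 0 0 0;-1 0 0 -55 0 0 0;-1 0 0 -55 0 0 0;-1 0 0 -55 0 0 0;-1 0 0 -55 0 0 0;-1 0 0 -55 0 0 0;-1 0 0 -55 0 0 0;-1 0 0 -55 0 0 0;-1 0 0 -55 0 0 0;-1 0 0 -55 0 0 0;-1 0 0 -55 0 0 0'
```

```text
time_s: 8.45
eef_pos: [0.4802, 0.0613, 0.1256]
tool_rot: [0.771, 0.636, -0.0, -0.001]
contact_force: [-4.3, 0.4, 5.2]
width: 0.0129
gripper_force: 30.0
```

```bash
python3 -m handwheel '-1 0 0 10 0 0 0;-1 1 0 21 0 0 0;-1 2 0 31 0 0 0;-1 4 -1 42 0 0 0;-1 6 -1 52 0 0 0;-1 8 -1.5 62 0 0 0;-1 11 -2 72 0 0 0;-1 14 -3 82 0 0 0;-1 18 -3.5 92 0 0 0;-1 22 -4 101 0 0 0;-1 27 -5 111 0 0 0;-1 32 -6 120 0 0 0;-1 37 -7 129 0 0 0;-1 43 -8 138 0 0 0;-1 49 -9 146 0 0 0;-1 55 -10 154 0 0 0;-1 62 -12 162 0 0 0;-1 69 -13 170 0 0 0;-1 77 -15 177 0 0 0;-1 84 -16 184 0 0 0'
python3 -m handwheel '-1 0 0 0 0 0 0;-1 0 0 0 0 0 0;-1 0 0 0 0 0 0;-1 0 0 0 0 0 0'
python3 - <<'E'
from h import *
p=r.get_obs()["eef_pos"]; h=np.array([.7166,.0164,.124]);d=p-h
print(p,np.degrees(np.arctan2(d[2],-(d[0]*.983-d[1]*.186))),np.hypot(d[2],d[0]*.983-d[1]*.186))
s=r.snapshot("side");c=r.snapshot("scene")
cv2.imwrite("pics/e.png",np.hstack([s["img"][100:400,200:500],c["img"][80:380,150:450]]))
E
```

```text
time_s: 10.12
eef_pos: [0.5626, 0.046, 0.3134]
tool_rot: [0.771, 0.637, 0.0, -0.001]
contact_force: [-9.7, 3.1, 7.8]
width: 0.0131
gripper_force: 30.0
time_s: 10.45
eef_pos: [0.5628, 0.046, 0.3138]
tool_rot: [0.771, 0.637, 0.001, -0.0]
contact_force: [-10.7, 2.9, 10.6]
width: 0.0131
gripper_force: 30.0
[0.56284426 0.04597341 0.31376799] 50.46228871977474 0.24606661073745764
```

View pics/e.png

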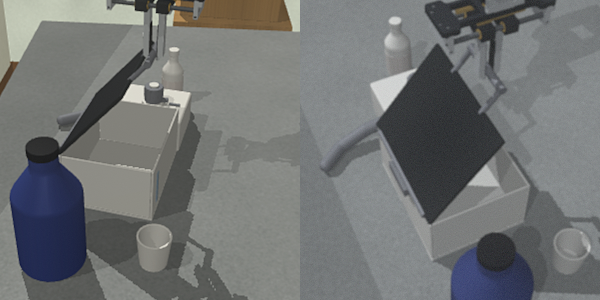

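Both views show the lid held open, with jug, cup and bottle undisturbed. In the scene image the lid's front corners are near (291,125) and (353,223). I'll cast those rays onto the lid's end planes to get the angle independently.

```bash
cat > lid.py <<'E'
from h import *
from itertools import product
h=np.array([.7166,.0164,.124]);X=np.array([.983,-.186,0]);Y=np.array([.186,.983,0])
s=r.snapshot("scene");m=(s["img"].max(-1)<62).astype(np.uint8)
n,l,st,ce=cv2.connectedComponentsWithStats(cv2.erode(m,np.ones((3,3))))
k=l[190,290]; c=cv2.findContours((l==k).astype(np.uint8),0,2)[0][0]
print(cv2.approxPolyDP(c,6,True)[:,0].tolist())
for px,y in(((291,124),-.12),((354,223),.12)):
    o,v=ray(s,px,False); t=((h+y*Y-o)@Y)/(v@Y); d=o+v*t-h
    u,w=-d@X,d[2]; R=np.hypot(u,w); print(px,"R",R,"angle",np.degrees(np.arctan2(w,u)-np.arcsin(.004/R)))
E
python3 lid.py; python3 -c "
from h import *
print(r.get_obs()['contact_force'])"
```

```text
[[297, 150], [289, 152], [293, 160], [280, 156], [285, 164], [278, 168], [286, 165], [288, 174], [268, 175], [275, 187], [263, 184], [267, 197], [262, 191], [256, 198], [264, 202], [249, 219], [262, 225], [254, 237], [262, 232], [268, 241], [249, 238], [256, 251], [265, 242], [262, 248], [275, 253], [276, 266], [267, 271], [283, 267], [285, 274], [287, 253], [290, 269], [302, 265], [299, 280], [318, 250], [337, 238], [333, 229], [342, 226], [330, 216], [340, 220], [343, 209], [320, 192], [327, 185]]
(291, 124) R 0.1965163195281538 angle 46.70705989462525
(354, 223) R 0.1949491405683298 angle 48.49931924154504
[-10.6253024    2.48835684  10.58990033]
```

```bash
cat > lid.py <<'E'
from h import *
h=np.array([.7166,.0164,.124]);X=np.array([.983,-.186,0]);Y=np.array([.186,.983,0])
for name,seed in(("scene",(290,200)),("side",(300,200))):
    S=[r.snapshot(name) for _ in range(6)];s=S[0]
    g=np.mean([t["img"].astype(float) for t in S],0).max(-1)
    m=(cv2.GaussianBlur(g,(0,0),.7)<72).astype(np.uint8)
    n,l,st,ce=cv2.connectedComponentsWithStats(m); k=l[seed[1],seed[0]]
    b=cv2.morphologyEx((l==k).astype(np.uint8),cv2.MORPH_OPEN,np.ones((7,7)))
    c=max(cv2.findContours(b,0,2)[0],key=cv2.contourArea)
    A=cv2.approxPolyDP(c,4,True)[:,0]; print(name,k,st[k].tolist(),A.tolist())
    for px in A:
        for y in(-.12,.12):
            o,v=ray(s,px,False); t=((h+y*Y-o)@Y)/(v@Y); d=o+v*t-h
            u,w=-d@X,d[2]; R=np.hypot(u,w)
            if .185<R<.205: print(px,y,"R",R.round(4),"angle",np.degrees(np.arctan2(w,u)),"nom. 50 px:",[proj(s,h+y*Y-.195*np.cos(a)*X+np.array([0,0,.195*np.sin(a)])) for a in np.radians([47,50])])
E
python3 lid.py
```

```text
scene 17 [227, 125, 127, 178, 11423] [[290, 128], [282, 130], [229, 201], [277, 299], [284, 299], [351, 225], [336, 195], [327, 193], [320, 171], [307, 153], [299, 151], [300, 142]]
[290 128] -0.12 R 0.189 angle 46.63086279123725 nom. 50 px: [array([291.7, 125.2]), array([287.6, 123.4])]
[351 225] 0.12 R 0.1901 angle 50.36862830927152 nom. 50 px: [array([357.8, 224. ]), array([353.6, 222.8])]
[320 171] -0.12 R 0.1913 angle 1.3688944059250479 nom. 50 px: [array([291.7, 125.2]), array([287.6, 123.4])]
side 16 [226, 151, 119, 127, 2647] [[342, 156], [335, 156], [296, 193], [269, 241], [321, 198]]
[321 198] 0.12 R 0.1953 angle 48.72053990429604 nom. 50 px: [array([323.4, 200.4]), array([319.1, 196.4])]
```

```bash
cat > lid2.py <<'E'
from h import *
h=np.array([.7166,.0164,.124]);X=np.array([.983,-.186,0]);Y=np.array([.186,.983,0])
for name,p,q in(("scene",(352,225),(280,301)),("side",(321,198),(269,241))):
    S=[r.snapshot(name) for _ in range(8)];s=S[0]
    g=np.mean([t["img"].astype(float) for t in S],0).max(-1).astype(np.float32)
    p,q=np.array(p,float),np.array(q,float); e=q-p; nn=np.array([-e[1],e[0]])/np.hypot(*e)
    pts=[]
    for f in np.linspace(.1,.9,60):
        o=np.arange(-6,6.01,.25); L=p+f*e+o[:,None]*nn
        v=cv2.remap(g,L[:,0].astype(np.float32)[:,None],L[:,1].astype(np.float32)[:,None],1).ravel()
        dv=np.abs(np.gradient(cv2.GaussianBlur(v[:,None],(1,9),1.5).ravel())); i=dv.argmax()
        o_,vv=ray(s,L[i],False); t=((h+.12*Y-o_)@Y)/(vv@Y); d=o_+vv*t-h; pts.append((-d@X,d[2]))
    P=np.array(pts,np.float32); vx,vy,x0,y0=cv2.fitLine(P,cv2.DIST_HUBER,0,.001,.001).ravel()
    print(name,"slope",np.degrees(np.arctan(vy/vx)),"offset from hinge mm",1e3*((x0)*vy-(y0)*vx)*np.sign(vx),"resid mm",1e3*np.median(abs((P[:,0]-x0)*vy-(P[:,1]-y0)*vx)))
E
python3 lid2.py
```

```text
scene slope 49.87172 offset from hinge mm 0.353612 resid mm 0.26566023
side slope 49.461147 offset from hinge mm 4.125267 resid mm 0.1686369
```

```bash
python3 -m handwheel '-1 0 0 0 0 0 0;-1 0 0 0 0 0 0;-1 0 0 0 0 0 0;-1 0 0 0 0 0 0;-1 0 0 0 0 0 0;-1 0 0 0 0 0 0' && python3 -c "
from station import r
print(r.close_job())"
```

```text
time_s: 12.5
eef_pos: [0.5628, 0.046, 0.3137]
tool_rot: [0.771, 0.637, 0.001, -0.0]
contact_force: [-11.8, 2.4, 10.0]
width: 0.0133
gripper_force: 30.0
the job is handed in; nothing more can be done
None
```

I turned the lock ring to within about 1° of the locked mark with the lid shut, then lifted the lid by its bar; the gripper is holding it open at about 50° (cameras read 49.5–49.9°), the jug, cup and bottle were not touched, and the job was handed in at 12.5 s.

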